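# Clear the bar cart and hold up the found hip flask to the video call

## Robot

A 6-joint arm with a two-finger parallel gripper is mounted at the origin on the work surface. World frame = base frame: x ahead of the robot, y to its left, z up, the work surface at z = 0. Lengths are in m, angles in degrees, forces in N, time in s.
With the tool pointing down it reaches from about 0.35 to 0.725 m from the base axis. Payload 4.3 kg.
Tool frame: the origin (TCP) lies at the very end of the fingers, on their centre line; the grasp point (between the pads) lies 19 mm behind it; z points along the fingers, x is the direction in which the jaws open and shut, and the axes are right-handed (so a half turn about z gives the same grasp; the last joint's range is limited). The gripper opens to 85 mm and grips with 20 to 120 N. Pads are 22 mm wide; open, the fingers measure 114 mm over their backs; the gripper's body (76 mm by 85 mm) begins 54 mm behind the grasp point. The pads swing forward as they close: fully open they stand 13 mm farther back than shut.
Start: joints at [67.076, 21.618, 4.641, 73.018, 0, 83.68], TCP at [0.164, 0.551, 0.194] pointing down, gripper open.
Joint ranges: [-156.06, 156.06], [-48.1, 94.91], [-58.44, 69.94], [-101.28, 121.22], [-78.64, 73.56], [-180, 180]. Speed limits (degrees/s): [147.25, 147.25, 180, 180, 180, 180].

## Interface

Orientations are given as [roll, pitch, yaw] about the fixed x, y, z axes, in that order (R = Rz(yaw) Ry(pitch) Rx(roll)).
In Python, from station import arm gives the robot as it stands. The module is installed in compiled form; this text tells all that it offers.
- The arm moves only by the shell command python3 -m pendant 'ROWS'. ROWS is text: rows parted by semicolons, each of 7 numbers parted by spaces: the opening in per cent of the stroke, from 0 (shut) to 100 (fully open), then the shift along the tool's x, y, z in m, then the turn, a rotation vector about the tool's x, y, z in rad. A call has 1 to 8 rows; each row shifts and turns the commanded pose from where the row before left it, along the tool's axes as they then stand; what a row does not reach is not made up. A row lasts 1/12 s, in which the tool goes at most 41.7 mm and 7.16 degrees, less where a joint would pass 70% of its speed; a pose out of reach is approached as far as the arm can. A call with a gripper value outside its range is refused whole. The fingers move at their own pace and stop on an object; the grip force is fixed at half the most. Time passes only in rows, so rows that do not move let the fingers close. It gives the time, the measured TCP pose, the force and the opening at its end, in the units of the state.
- arm.sense(): the state, without advancing time (a new reading comes with each control period).
- arm.capture(name): name is "side" or "top"; returns a dict with "frame" (384x512x3 uint8, red, green, blue), "mtx" (3x3 intrinsics, pixels), "dist" ([k1, k2, p1, p2, k3] as OpenCV has them; the pictures are not rectified), "xyz" and "attitude" of the camera in the world. Camera axes: x right, y up, looking along -z (the intrinsics and any distortion apply to the point x, -y, -z); pixel columns grow to the right and rows downward; lengths in m; the calibration is good to about 2 mm. A picture is of the moment at which its call begins. There is no depth.
- arm.sign_off(): hands the job in, once; it reports no verdict.
The state is a dict: "time_s": time; "q": joint angles; "joint_vel": joint speeds; "effort": joint torques, N m; "position": TCP position; "tcp_rot": TCP orientation; "ft_force": force on the tool from outside, world axes, zero at the start; "moment": the same for the moment, N m; "width": finger opening in m.
Only numpy, scipy, OpenCV 4.12 (cv2) and the standard library are available. Lean on these libraries where they do the work, as an engineer would, in place of code of your own. Each camera call takes 0.05 s, during which the arm holds its last target. There are 200 camera calls.

## Task

Tidy the bar cart after the party: lay the ice tongs flat inside the wooden tray and put both cork bottle stoppers in the ceramic dish. The hip flask is not ours: pick it up, hold it about 20 cm straight in front of the front camera of the phone on the stand, upright, its crest level with the lens, turned squarely to it and not under your fingers, so that the host on the call can see whose it is, and finish while still holding it there, still and clear of everything. Keep the flask upright all the time, and do not shift or knock over the tumblers and the ice bucket or bump into the phone and its stand.

Things in the scene. Friction and masses are not known exactly. Their poses are not given: they have to be found in the camera images.
- flask: loose upright steel hip flask, 62 mm wide (y), 20 mm thick (x), slightly curved from above, 0.15-0.3 kg: side edges upright to 82 mm, cap (20 mm dia) on top to 102 mm. Origin: centre of its underside; z up; +x is its front, the bulging side with the crest. Stands in the far row, in any of three places shared with the stoppers, front within 0.7 rad of world +x (away from the robot).
- crest: round brass crest, 30 mm dia, fixed on the flask's front, standing 2 mm proud. Origin: its centre, 34 mm above the flask's underside and 12.5 mm ahead (+x) of its origin; same axes as the flask.
- stopper_a: loose bottle stopper standing upside down on its cap: steel cap 36 mm dia and 14 mm high below, cork shank 20 mm dia above it up to 42 mm, 60 g. Origin: centre of the cap's outer face (the underside at the start); z along the shank.
- stopper_b: second bottle stopper, the same as stopper_a.
- stopper_a_mid (a point): point on the axis of stopper_a, 20 mm from the cap's outer face.
- stopper_b_mid (a point): the same point of stopper_b.
- tongs: loose rigid steel ice tongs lying flat on the glass: U-shaped strip 180 mm long (y), 14 mm high, 3 mm thick, 34 mm wide over its two arms near the middle, 90 g. Origin: on the underside, between the arms, near mid-length; bow end at -y, claws at +y. Do not flex; can be pinched across both arms (along x).
- tongs_bow (a point): end of the tongs' bow, 92 mm along -y from the origin, 7 mm above the underside.
- tongs_claws (a point): tips of the tongs' claws, 88 mm along +y from the origin, 7 mm above the underside.
- tray: fixed dark wooden tray, 250 (x) by 130 (y) by 20 mm high outside, walls and floor 6 mm thick (inside 238 by 118 mm). Origin: centre of the underside, on the glass.
- dish: fixed white ceramic olive dish, empty, round: rim 160 mm dia at 36 mm height, inner floor 6 mm above the glass, flat to about 55 mm from the centre, wall flaring outwards. Origin: centre of the underside.
- lens (a point): front camera of the phone, at the top middle of its screen. The phone (73 mm wide, 150 mm high, upright, in portrait) stands on a telescopic stand of varying height: the lens is 195 to 255 mm above the glass. The lens looks horizontally along -x of this frame; y across the phone, z up.
- phone_stand: fixed stand of the phone: round foot 110 mm dia, 12 mm high, centred 20 mm behind the phone's screen (+x). Origin: on the glass, below the lens; -x is the way that the screen and lens face.
- tumbler_a: loose crystal tumbler (bystander), 80 mm dia, 88 mm high. Origin: centre of its underside.
- tumbler_b: the other crystal tumbler, the same.
- bucket: loose insulated steel ice bucket with latched lid (bystander), 164 mm dia, 214 mm high with its knob. Origin: centre of its underside.
Mind the look-alikes: they are no part of the job. Leave any blue or green look-alike of the tongs alone.

How it is judged:
By the outcome, as a careful person would: the job done as asked, in the order asked, and still so for the second after the job is handed in, while the arm keeps its last pose, push and grip.
It also fails if it takes over 72 s, if anything falls off the work surface, if the arm or the gripper's body presses on something with over 40 N, if the wrist force passes 120 N, or if a joint passes its speed limit or range.

## Working session

There is one attempt and no reset: what is moved stays moved. The work goes in short steps, Python scripts to look and compute and a shell command to move; the robot and the scene stay as the last step left them, time stands still between calls to the robot, and variables do not carry over. Pictures are saved under pics/ and viewed, about 8 in all and at most 12, crops included, and the job is handed in when it is done.

```bash
mkdir -p pics; cat > h.py <<'E'
import numpy as np, cv2
from station import arm
from scipy.spatial.transform import Rotation as R
np.set_printoptions(precision=4,suppress=True)
def cam(n):
    c=arm.capture(n); return c
def rot(c):
    a=np.array(c['attitude'],float)
    return a if a.shape==(3,3) else R.from_euler('xyz',a,degrees=True).as_matrix()
def ray(c,u,v):
    p=cv2.undistortPoints(np.array([[[u,v]]],float),np.array(c['mtx'],float),np.array(c['dist'],float))[0,0]
    d=rot(c)@np.array([p[0],-p[1],-1.]); return np.array(c['xyz'],float),d/np.linalg.norm(d)
def onz(c,u,v,z):
    o,d=ray(c,u,v); return o+d*(z-o[2])/d[2]
def two(c1,p1,c2,p2):
    o1,d1=ray(c1,*p1);o2,d2=ray(c2,*p2)
    A=np.stack([d1,-d2],1);t=np.linalg.lstsq(A,o2-o1,rcond=None)[0]
    a=o1+d1*t[0];b=o2+d2*t[1];return (a+b)/2,np.linalg.norm(a-b)
def proj(c,P):
    q=(np.array(P,float)-np.array(c['xyz']))@rot(c); q=q*[1,-1,-1]
    return cv2.projectPoints(q.reshape(-1,1,3),np.zeros(3),np.zeros(3),np.array(c['mtx'],float),np.array(c['dist'],float))[0][:,0]
def save(c,n): cv2.imwrite('pics/'+n,c['frame'][:,:,::-1])
E
python3 - <<'E'
from h import *
import pickle
cs={n:cam(n) for n in('top','side')}
pickle.dump(cs,open('c0.pkl','wb'))
for n,c in cs.items():
    print(n,c['mtx'],c['dist'],c['xyz'],c['attitude'])
f=[cv2.resize(cs[n]['frame'],(800,600),interpolation=cv2.INTER_CUBIC)[:,:,::-1] for n in('top','side')]
cv2.imwrite('pics/t0.png',f[0]);cv2.imwrite('pics/s0.png',f[1])
print(arm.sense())
E
```

```text
top [[354.3177   0.     263.5739]
 [  0.     354.3177 191.3573]
 [  0.       0.       1.    ]] [-0.0535  0.      0.      0.      0.    ] [0.3282 0.0692 1.0526] [ 10.1087  -0.0503 -91.6193]
side [[362.371    0.     252.2473]
 [  0.     362.371  189.9115]
 [  0.       0.       1.    ]] [-0.0053  0.      0.      0.      0.    ] [ 0.4765 -0.9158  0.7087] [60.105   0.3945 -1.9143]
{'time_s': 0.1, 'q': array([67.0753, 21.6583,  4.57  , 73.0186,  0.0009, 83.6803]), 'joint_vel': array([ 0.0323,  0.0072,  0.2289,  0.02  , -0.0505, -0.1064]), 'effort': array([  0.001 , -46.4693,  27.0582,   0.0121,  -0.0002,   0.    ]), 'position': array([0.164 , 0.5504, 0.1929]), 'tcp_rot': array([-179.9874,    0.1061,   73.3949]), 'ft_force': array([ 0.2208, -0.8041, -0.1928]), 'moment': array([ 0.061 , -0.0161, -0.0881]), 'width': 0.08466827293198603}
```

View pics/t0.png

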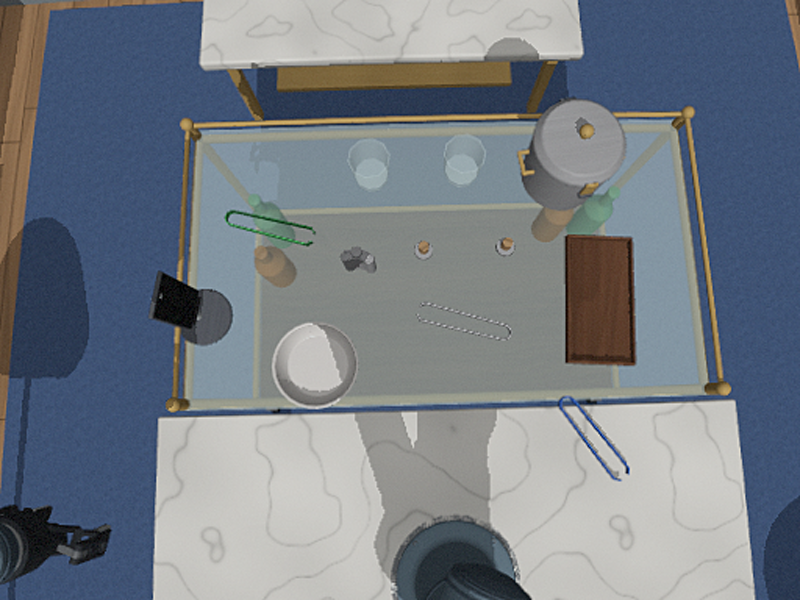

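View pics/s0.png

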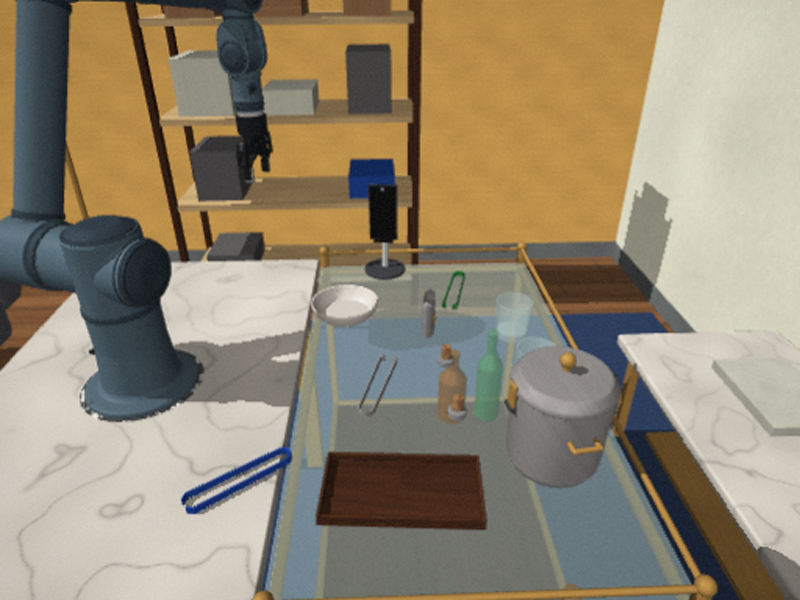

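Top view (800x600): flask about (360,262), stoppers about (423,248) and (505,245), silver tongs (465,320), dish (315,365), phone (177,300), tray (600,300), tumblers (370,165) and (463,160), bucket (575,155). There are three tongs candidates: blue (595,440), green (270,230) and bare steel (465,320). The steel ones fit the description, and I'll confirm them in this crop.

```bash
python3 - <<'E'
from h import *
import pickle
cs=pickle.load(open('c0.pkl','rb'))
t=cs['top']['frame'][145:225,210:340,::-1]; s=cs['side']['frame'][170:275,225:325,::-1]
a=cv2.resize(t,None,fx=6,fy=6,interpolation=cv2.INTER_CUBIC)[:,:780]
cv2.imwrite('pics/ct.png',a)
p=cs['side']['frame'][110:275,190:325,::-1]
cv2.imwrite('pics/cs.png',cv2.resize(p,None,fx=3.6,fy=3.6,interpolation=cv2.INTER_CUBIC))
T,S=cs['top'],cs['side']
k=.64
for n,pt,z in [('dishrim c',(315,365),.036),('trayTL',(566,236),.02),('trayTR',(632,237),.02),('trayBR',(635,364),.02),('trayBL',(567,362),.02),('flask',(352,260),.1),('sa',(425,245),.042),('sb',(507,242),.042),('tumA',(369,152),.088),('tumB',(465,148),.088),('bucket',(587,131),.21),('phonetop',(177,285),.2)]:
    print(n,onz(T,pt[0]*k,pt[1]*k,z))
print('bottle',two(T,(605*k,200*k),S,(492*k,335*k)),two(T,(205*k,315*k),S,(385*k,270*k)))
E
```

```text
dishrim c [0.3917 0.2438 0.036 ]
trayTL [ 0.6281 -0.24    0.02  ]
trayTR [ 0.623 -0.37   0.02 ]
trayBR [ 0.3768 -0.3514  0.02  ]
trayBL [ 0.3847 -0.223   0.02  ]
flask [0.5711 0.1675 0.1   ]
sa [0.6111 0.0355 0.042 ]
sb [ 0.6128 -0.12    0.042 ]
tumA [0.7808 0.1355 0.088 ]
tumB [ 0.7839 -0.0439  0.088 ]
bucket [ 0.7522 -0.2332  0.21  ]
phonetop [0.5131 0.4359 0.2   ]
bottle (array([ 0.6284, -0.2382,  0.2481]), np.float64(0.019852956233045255)) (array([0.4941, 0.4636, 0.0007]), np.float64(0.0027128861118051626))
```

View pics/ct.png

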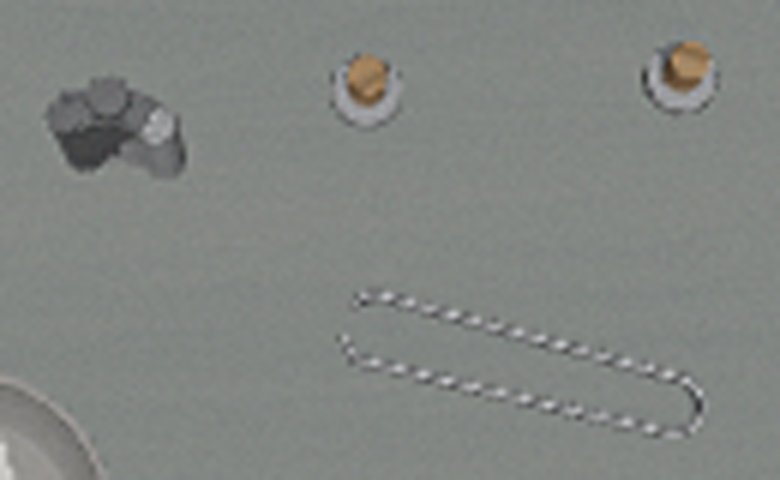

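View pics/cs.png

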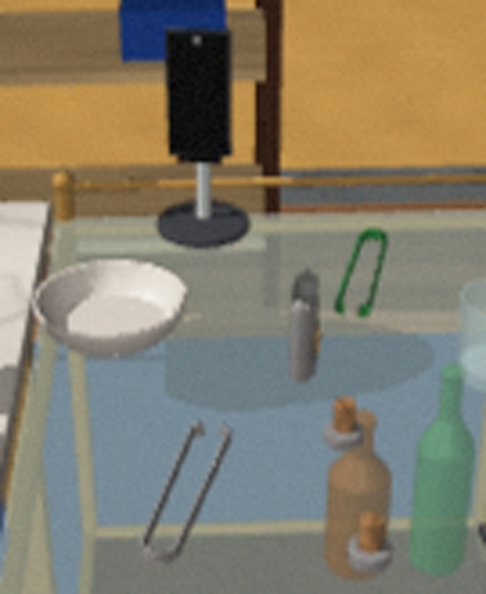

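The crops confirm the targets. The steel tongs have their bow at crop (703,403) and claws at (342,340)/(355,298), and the blue and green ones are look-alikes. The flask's top runs between corners (70,110) and (158,125), with its cap at (107,95) and brass visible on its far side. The stoppers are at (367,90) and (682,85). The lens is at side crop (196,40).

```bash
python3 - <<'E'
from h import *
import pickle
cs=pickle.load(open('c0.pkl','rb'));T,S=cs['top'],cs['side']
ct=lambda x,y:(210+(x+.5)/6-.5,145+(y+.5)/6-.5)
sc=lambda x,y:(190+(x+.5)/3.6-.5,110+(y+.5)/3.6-.5)
t8=lambda x,y:((x+.5)*.64-.5,(y+.5)*.64-.5)
# tongs by bright/dark texture: use points
b=onz(T,*ct(703,403),.007);c=(onz(T,*ct(342,340),.007)+onz(T,*ct(357,298),.007))/2
print('bow',b,'claws',c,'len',np.linalg.norm(b-c),'yaw of +y',np.degrees(np.arctan2(*(c-b)[[1,0]])),'origin',b+(c-b)*.511)
print(' side bow',onz(S,*sc(163,556),.007),'claws',(onz(S,*sc(197,427),.007)+onz(S,*sc(226,432),.007))/2)
# stoppers: orange mask top
hsv=cv2.cvtColor(T['frame'],cv2.COLOR_RGB2HSV)
def corkc(c,box):
    x0,y0,x1,y1=box;h=cv2.cvtColor(c['frame'],cv2.COLOR_RGB2HSV)[y0:y1,x0:x1]
    m=(h[...,0]>8)&(h[...,0]<25)&(h[...,1]>100);ys,xs=np.nonzero(m);return xs.mean()+x0,ys.mean()+y0,m.sum()
for n,bx,bs in (('a',(262,152,282,168),(278,218,292,231)),('b',(314,148,336,165),(284,250,302,264))):
    u=corkc(T,bx);w=corkc(S,bs);print(n,u,w,'cork z.03',onz(T,u[0],u[1],.033),two(T,u[:2],S,w[:2]))
for n,p in (('a cap',(367,92)),('b cap',(681,80))): print(n,onz(T,*ct(*p),.010))
L=onz(T,*ct(70,110),.082);Rr=onz(T,*ct(158,125),.082);cap=onz(T,*ct(107,96),.102)
print('flask',L,Rr,(L+Rr)/2,np.linalg.norm(L-Rr),'yaw +y',np.degrees(np.arctan2(*(L-Rr)[[1,0]])),'cap',cap)
print('flask side cap',onz(S,*sc(306,275),.1))
# phone
foot=onz(S,*sc(203,222),.012);print('foot side',foot,'top',onz(T,*t8(206,316),.012))
d=ray(S,*sc(196,40));print('lens ray',d)
for y in(.40,.42,.44,.46):
    P=d[0]+d[1]*(y-d[0][1])/d[1][1];print(P,proj(T,P)/.64)
E
python3 - <<'E'
import sys;sys.path.insert(0,'.')
import pickle,cv2
cs=pickle.load(open('c0.pkl','rb'))
a=cv2.resize(cs['top']['frame'][160:230,85:165,::-1],None,fx=7,fy=7,interpolation=cv2.INTER_CUBIC)
b=cv2.resize(cs['side']['frame'][110:185,225:265,::-1],None,fx=6,fy=6,interpolation=cv2.INTER_CUBIC)
import numpy as np
o=np.zeros((490,800,3),np.uint8);o[:490,:560]=a;o[:450,560:800]=b
cv2.imwrite('pics/ph.png',o)
E
```

```text
bow [ 0.4477 -0.123   0.007 ] claws [0.4948 0.0508 0.007 ] len 0.18009827511207585 yaw of +y 74.83829512816185 origin [ 0.4717 -0.0342  0.007 ]
 side bow [ 0.4486 -0.1199  0.007 ] claws [0.4913 0.0487 0.007 ]
a (np.float64(270.6875), np.float64(157.875), np.int64(32)) (np.float64(285.6), np.float64(224.9), np.int64(50)) cork z.03 [0.6104 0.0392 0.033 ] (array([0.6119, 0.039 , 0.0264]), np.float64(0.0006320926750617222))
b (np.float64(323.8611111111111), np.float64(155.58333333333334), np.int64(36)) (np.float64(291.02197802197804), np.float64(256.57142857142856), np.int64(91)) cork z.03 [ 0.6132 -0.1197  0.033 ] (array([ 0.6113, -0.1202,  0.0302]), np.float64(0.005104591093883867))
a cap [0.6104 0.0385 0.01  ]
b cap [ 0.6123 -0.1211  0.01  ]
flask [0.5861 0.1807 0.082 ] [0.5776 0.1394 0.082 ] [0.5819 0.16   0.082 ] 0.04221582148235118 yaw +y 78.42456376800152 cap [0.587  0.1613 0.102 ]
flask side cap [0.5854 0.1658 0.1   ]
foot side [0.4912 0.4548 0.012 ] top [0.4922 0.4581 0.012 ]
lens ray (array([ 0.4765, -0.9158,  0.7087]), array([ 0.0072,  0.9451, -0.3268]))
[0.4866 0.4    0.2537] [[185.0408 294.6237]]
[0.4867 0.42   0.2468] [[173.7331 295.7459]]
[0.4869 0.44   0.2399] [[162.6428 296.8478]]
[0.487 0.46  0.233] [[151.7654 297.9299]]
```

View pics/ph.png

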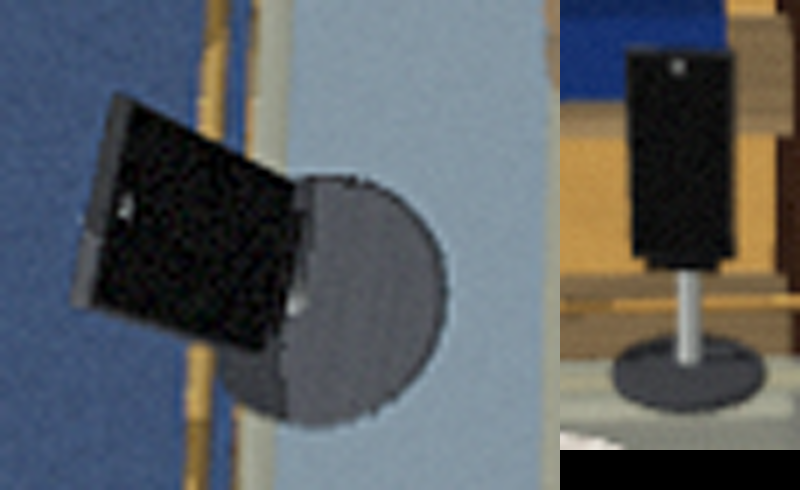

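In the phone crop the lens shows in both views, at top crop (125,207) and side panel (117,67). The screen's top edge runs from (135,97) to (93,304), and the foot centre is about (320,301).

```bash
python3 - <<'E'
from h import *
import pickle
cs=pickle.load(open('c0.pkl','rb'));T,S=cs['top'],cs['side']
ct=lambda x,y:(85+(x+.5)/7-.5,160+(y+.5)/7-.5)
sp=lambda x,y:(225+(x+.5)/6-.5,110+(y+.5)/6-.5)
P,e=two(T,ct(125,207),S,sp(117,67));print('lens',P,e)
z=P[2]+.006
A=onz(T,*ct(135,97),z);B=onz(T,*ct(93,304),z);w=A-B;print('edge',A,B,np.linalg.norm(w),'facing',np.degrees(np.arctan2(w[1],w[0]))-90)
A=onz(T,*ct(299,185),P[2]-.144);B=onz(T,*ct(262,352),P[2]-.144);w=A-B;print('low edge',A,B,np.linalg.norm(w),'facing',np.degrees(np.arctan2(w[1],w[0]))-90)
f=onz(T,*ct(320,301),.012);v=P-f;print('foot',f,np.linalg.norm(v[:2]),np.degrees(np.arctan2(v[1],v[0])))
a=two(T,ct(135,97),S,sp(173,52));b=two(T,ct(93,304),S,sp(68,52));print(a,b)
E
```

```text
lens [0.488  0.4445 0.2386] 0.002359366080967296
edge [0.5258 0.4405 0.2446] [0.4555 0.4511 0.2446] 0.07111348381058795 facing -98.58407945770062
low edge [0.5246 0.4412 0.0946] [0.4583 0.4533 0.0946] 0.06745084942488826 facing -100.36805338650584
foot [0.4908 0.4622 0.012 ] 0.01790872226116618 -98.81685964924391
(array([0.5238, 0.4378, 0.2502]), np.float64(0.0012793383747214126)) (array([0.4552, 0.4499, 0.2472]), np.float64(0.00020297755727842208))
```

```bash
cat >> h.py <<'E'
def go(x,y,z,yaw,s=None):
    """print tool-frame shift (done first, before turning) and the yaw turn (rad about tool z)"""
    s=s or arm.sense(); y0=s['tcp_rot'][2]
    d=R.from_euler('xyz',s['tcp_rot'],degrees=True).inv().apply(np.array([x,y,z])-s['position'])
    t=(yaw-y0+180)%360-180
    print('t',s['time_s'],'shift',d,'rows>=',np.linalg.norm(d)/.0417,'turn z',-np.radians(t),'rows>=',abs(t)/7.16)
E
python3 -c "
from h import *
go(.4717,-.0342,.08,164.8)"
```

```text
t 0.1 shift [-0.4721  0.4619  0.1137] rows>= 16.072055205771623 turn z -1.5953192653942567 rows>= 12.766069955726508
```

```bash
r='x'; 
python3 -m pendant '100 -.0236 .0231 .003 0 0 0;100 -.0236 .0231 .003 0 0 0;100 -.0236 .0231 .003 0 0 0;100 -.0236 .0231 .003 0 0 0;100 -.0236 .0231 .003 0 0 0;100 -.0236 .0231 .003 0 0 0;100 -.0236 .0231 .003 0 0 0;100 -.0236 .0231 .003 0 0 0'
python3 -m pendant '100 -.0236 .0231 .003 0 0 0;100 -.0236 .0231 .003 0 0 0;100 -.0236 .0231 .003 0 0 0;100 -.0236 .0231 .003 0 0 0;100 -.0236 .0231 .003 0 0 0;100 -.0236 .0231 .003 0 0 0;100 -.0236 .0231 .003 0 0 0;100 -.0236 .0231 .003 0 0 0'
python3 -m pendant '65 -.0236 .0231 .003 0 0 0;65 -.0236 .0231 .003 0 0 0;65 -.0236 .0231 .003 0 0 0;65 -.0236 .0231 .003 0 0 0;65 0 0 0 0 0 -.12;65 0 0 0 0 0 -.12;65 0 0 0 0 0 -.12;65 0 0 0 0 0 -.12'
python3 -m pendant '65 0 0 0 0 0 -.124;65 0 0 0 0 0 -.124;65 0 0 0 0 0 -.124;65 0 0 0 0 0 -.124;65 0 0 0 0 0 -.124;65 0 0 0 0 0 -.124;65 0 0 0 0 0 -.124;65 0 0 0 0 0 -.124'
python3 -m pendant '65 0 0 0 0 0 -.123;65 0 0 0 0 0 0'
python3 -c "
from h import *
go(.4717,-.0342,.003,164.8)"
```

```text
time_s: 0.77
position: [0.2875, 0.3156, 0.1693]
tcp_rot: [-180.0, 0.0, 73.4]
ft_force: [0.6, -0.1, 0.2]
width: 0.0857
time_s: 1.43
position: [0.4107, 0.082, 0.1454]
tcp_rot: [-180.0, -0.0, 73.4]
ft_force: [0.5, 0.4, -0.5]
width: 0.0852
time_s: 2.1
position: [0.4717, -0.0335, 0.1332]
tcp_rot: [-179.9, -0.0, 101.2]
ft_force: [-0.9, 0.6, 0.2]
width: 0.0556
time_s: 2.77
position: [0.4717, -0.0332, 0.1334]
tcp_rot: [-180.0, -0.1, 158.1]
ft_force: [0.5, -0.6, 0.4]
width: 0.0552
time_s: 2.93
position: [0.4717, -0.0332, 0.1334]
tcp_rot: [180.0, -0.1, 164.9]
ft_force: [0.1, 0.2, -0.9]
width: 0.0557
t 2.9333 shift [-0.0004 -0.001   0.1304] rows>= 3.127134119956866 turn z 0.0016519293771876614 rows>= 0.01321907560985023
```

```bash

python3 -m pendant '65 0 -.001 .032 0 0 0;65 0 0 .032 0 0 0;65 0 0 .03 0 0 0;65 0 0 .018 0 0 0;65 0 0 .010 0 0 0;65 0 0 .007 0 0 0;65 0 0 0 0 0 0'
python3 -m pendant '0 0 0 0 0 0 0;0 0 0 0 0 0 0;0 0 0 0 0 0 0;0 0 0 0 0 0 0;0 0 0 0 0 0 0'
python3 -m pendant '0 0 0 -.02 0 0 0;0 0 0 -.02 0 0 0;0 0 0 -.02 0 0 0;0 0 0 -.02 0 0 0;0 0 0 0 0 0 0'
python3 - <<'E'
from h import *
T,S=cam('top'),cam('side')
t=cv2.resize(T['frame'][110:250,200:420,::-1],(440*1,280));s=cv2.resize(S['frame'][150:350,150:320,::-1],None,fx=2,fy=2)
o=np.zeros((400,800,3),np.uint8);o[:280,:440]=t;o[:400,440:780]=s
cv2.imwrite('pics/g1.png',o)
go(.503,-.296,.1,86)
E
```

```text
time_s: 3.52
position: [0.4704, -0.0339, 0.0033]
tcp_rot: [-180.0, -0.2, 164.7]
ft_force: [0.2, -0.8, 0.0]
width: 0.0554
time_s: 3.93
position: [0.4726, -0.0344, 0.0055]
tcp_rot: [180.0, 0.1, 164.8]
ft_force: [-0.5, 0.2, -0.3]
width: 0.0001
time_s: 4.35
position: [0.4751, -0.0349, 0.0888]
tcp_rot: [180.0, 0.4, 164.8]
ft_force: [0.9, -0.3, 0.4]
width: 0.0
t 4.45 shift [-0.0977 -0.2445 -0.0141] rows>= 6.322607186003158 turn z 1.3748654269183058 rows>= 11.00195340235629
```

View pics/g1.png

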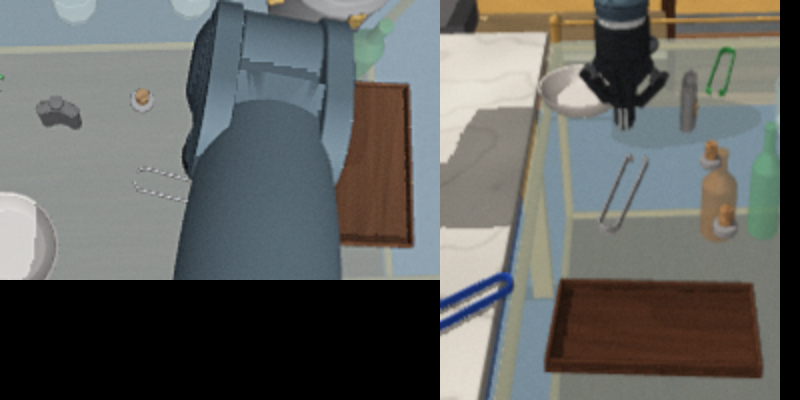

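The grasp missed: the fingers shut over the strip without touching it, and the tongs stayed put (bow at side crop (605,230), claws at (632,158)). The half-open tips sit farther back than I assumed, so I'll retry lower, in small steps, watching the force.

```bash

python3 -m pendant '58 0 0 .02 0 0 0;58 0 0 .02 0 0 0;58 0 0 .02 0 0 0;58 0 0 .015 0 0 0;58 0 0 .006 0 0 0;58 0 0 0 0 0 0;58 0 0 0 0 0 0'
python3 -m pendant '58 0 0 0 0 0 0;58 0 0 0 0 0 0'
python3 -c "
from h import *
go(.4717,-.0342,-.003,164.8)"
```

```text
time_s: 5.03
position: [0.4712, -0.0341, 0.0034]
tcp_rot: [180.0, -0.1, 164.8]
ft_force: [-0.3, 0.4, 0.8]
width: 0.0493
time_s: 5.2
position: [0.473, -0.0344, 0.0047]
tcp_rot: [180.0, 0.1, 164.8]
ft_force: [0.4, 0.2, 0.8]
width: 0.0498
t 5.2 shift [ 0.0013 -0.0001  0.0077] rows>= 0.18788696452175688 turn z -0.00025656849342406115 rows>= 0.0020531133839704913
```

```bash

python3 -m pendant '52 .001 0 .003 0 0 0;52 0 0 .002 0 0 0;52 0 0 0 0 0 0;52 0 0 0 0 0 0'
python3 -m pendant '50 0 0 .002 0 0 0;48 0 0 .001 0 0 0;48 0 0 0 0 0 0;48 0 0 0 0 0 0'
```

```text
time_s: 5.53
position: [0.4708, -0.0339, -0.0012]
tcp_rot: [180.0, -0.0, 164.8]
ft_force: [0.6, 0.2, 0.3]
width: 0.0446
time_s: 5.87
position: [0.4708, -0.0339, -0.0043]
tcp_rot: [180.0, -0.0, 164.8]
ft_force: [-1.0, 0.1, -0.7]
width: 0.0408
```

```bash

python3 -m pendant '40 0 0 0 0 0 0;20 0 0 0 0 0 0;0 0 0 0 0 0 0;0 0 0 0 0 0 0'
```

```text
time_s: 6.2
position: [0.471, -0.034, -0.0042]
tcp_rot: [180.0, 0.0, 164.8]
ft_force: [-0.4, -0.1, -0.1]
width: 0.0005
```

```bash

python3 - <<'E'
from h import *
S=cam('side');T=cam('top')
o=np.zeros((560,800,3),np.uint8)
o[:560,:560]=cv2.resize(S['frame'][205:285,205:285,::-1],(560,560),interpolation=cv2.INTER_CUBIC)
o[:240,560:]=cv2.resize(T['frame'][170:230,255:315,::-1],(240,240),interpolation=cv2.INTER_CUBIC)
cv2.imwrite('pics/g2.png',o)
s=arm.sense();print(s['position'],s['width'],s['q'])
print(proj(S,[s['position']]))
E
```

```text
[ 0.471  -0.034  -0.0042] 0.0001556709120986564 [-11.8326  19.417  -30.5851  39.9926   0.0047 -86.6179]
[[242.5087 247.8623]]
```

View pics/g2.png

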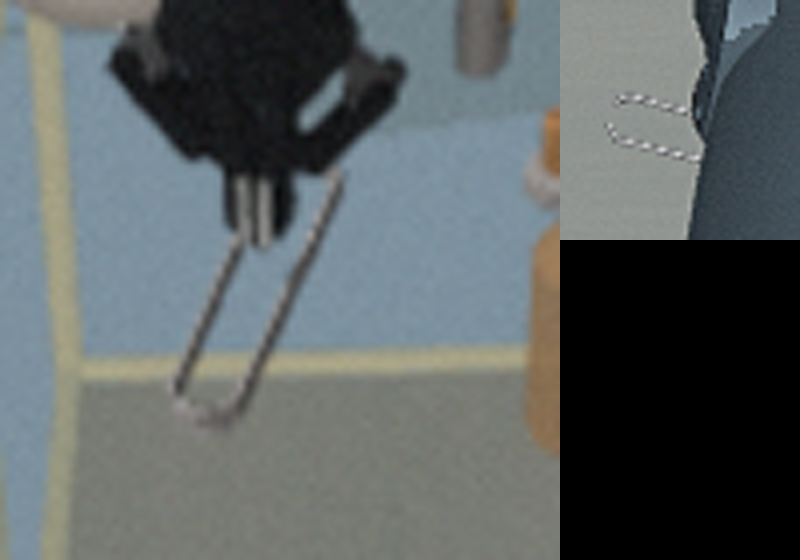

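```bash

python3 - <<'E'
from h import *
import pickle
cs=pickle.load(open('c0.pkl','rb'))
print(proj(cs['side'],[[.475,-.035,.086],[.475,-.035,.1],[.471,-.034,-.004],[.471,-.034,.02],[.471,-.034,.03]]))
print(proj(cs['side'],[[.164,.5504,.193]])/.64,proj(cs['top'],[[.164,.5504,.193]])/.64)
E
python3 -m pendant '0 0 0 .004 0 0 0;0 0 0 .004 0 0 0;0 0 0 0 0 0 0;0 0 0 0 0 0 0'
```

```text
[[243.2453 224.0926]
 [243.1535 220.1933]
 [242.5086 247.8225]
 [242.3491 241.6413]
 [242.2816 239.026 ]]
[[260.8912 193.9693]] [[ 96.3171 514.4311]]
time_s: 6.63
position: [0.4704, -0.0338, -0.0127]
tcp_rot: [180.0, -0.1, 164.8]
ft_force: [-0.7, 0.2, 0.7]
width: 0.0002
```

```bash

python3 -m pendant '0 0 0 .004 0 0 0;0 0 0 0 0 0 0;0 0 0 0 0 0 0'
python3 - <<'E'
from h import *
S=cam('side');T=cam('top')
import pickle
cs=pickle.load(open('c0.pkl','rb'))
o=np.zeros((600,800,3),np.uint8)
o[:560,:420]=cv2.resize(S['frame'][215:255,227:257,::-1],(420,560),interpolation=cv2.INTER_CUBIC)
o[:360,420:]=cv2.resize(cs['top']['frame'][305:384,0:84,::-1],(380,360),interpolation=cv2.INTER_CUBIC)
o[360:600,420:720]=cv2.resize(cs['side']['frame'][70:150,130:230,::-1],(300,240),interpolation=cv2.INTER_CUBIC)
cv2.imwrite('pics/g3.png',o)
s=arm.sense();print(s['position'],s['ft_force'],proj(S,[s['position']]))
E
```

```text
time_s: 6.88
position: [0.4707, -0.0339, -0.0165]
tcp_rot: [180.0, -0.0, 164.8]
ft_force: [0.5, 0.5, 0.7]
width: -0.0001
[ 0.4709 -0.0339 -0.0162] [ 0.1102 -0.6254 -0.2831] [[242.5708 250.9112]]
```

View pics/g3.png

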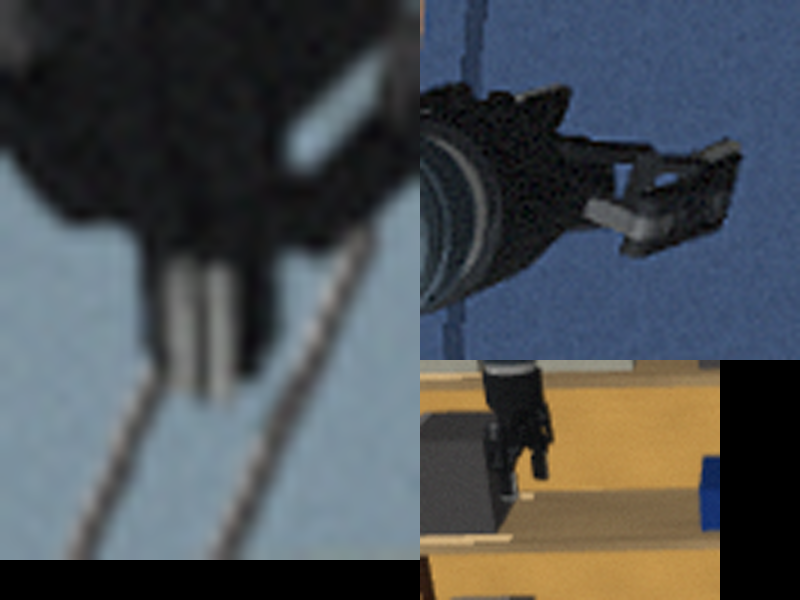

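The tips appear at native (241.6,243.2), about 8 px above the projected TCP. So the real fingertips are about 28 mm higher than the reported TCP. I'll touch the glass gently with shut fingers to calibrate this.

```bash

python3 -m pendant '0 0 0 .004 0 0 0;0 0 0 .003 0 0 0;0 0 0 0 0 0 0;0 0 0 0 0 0 0'
python3 -m pendant '0 0 0 .0015 0 0 0;0 0 0 0 0 0 0;0 0 0 0 0 0 0'
python3 -m pendant '0 0 0 .0015 0 0 0;0 0 0 0 0 0 0;0 0 0 0 0 0 0'
```

```text
time_s: 7.32
position: [0.4705, -0.0339, -0.0235]
tcp_rot: [180.0, -0.0, 164.8]
ft_force: [-0.1, -0.4, -0.4]
width: -0.0
time_s: 7.57
position: [0.4709, -0.034, -0.0248]
tcp_rot: [180.0, -0.0, 164.8]
ft_force: [0.2, -0.0, 0.6]
width: -0.0002
time_s: 7.82
position: [0.4709, -0.0339, -0.0263]
tcp_rot: [180.0, -0.0, 164.8]
ft_force: [-0.6, -0.3, 0.2]
width: 0.0
```

```bash

python3 -m pendant '0 0 0 .0015 0 0 0;0 0 0 0 0 0 0;0 0 0 0 0 0 0'
python3 -m pendant '0 0 0 .001 0 0 0;0 0 0 0 0 0 0;0 0 0 0 0 0 0'
python3 -m pendant '0 0 0 .001 0 0 0;0 0 0 0 0 0 0;0 0 0 0 0 0 0'
```

```text
time_s: 8.07
position: [0.4708, -0.0339, -0.0278]
tcp_rot: [180.0, -0.0, 164.8]
ft_force: [-0.2, -0.3, 0.2]
width: 0.0
time_s: 8.32
position: [0.4709, -0.034, -0.0288]
tcp_rot: [180.0, -0.0, 164.8]
ft_force: [1.1, 1.2, 0.3]
width: -0.0
time_s: 8.57
position: [0.4709, -0.0339, -0.0298]
tcp_rot: [180.0, -0.0, 164.8]
ft_force: [-0.5, -0.3, 0.5]
width: -0.0003
```

```bash

python3 -m pendant '0 0 0 .001 0 0 0;0 0 0 0 0 0 0;0 0 0 0 0 0 0'
python3 -m pendant '0 0 0 .001 0 0 0;0 0 0 0 0 0 0;0 0 0 0 0 0 0'
python3 - <<'E'
from h import *
S=cam('side')
f=S['frame'];s=arm.sense();print(s['position'],s['ft_force'],proj(S,[s['position'],s['position']+[0,0,.03]]))
# pads: pale gray columns ; print luminance along column
print(f[236:256,238:247].mean(2).astype(int))
E
```

```text
time_s: 8.82
position: [0.4708, -0.0339, -0.0308]
tcp_rot: [180.0, -0.0, 164.8]
ft_force: [-0.7, 0.8, 0.1]
width: -0.0001
time_s: 9.07
position: [0.4707, -0.0339, -0.0318]
tcp_rot: [180.0, -0.0, 164.8]
ft_force: [-1.9, -0.7, 1.2]
width: -0.0
[ 0.4706 -0.0339 -0.0318] [-1.0408  0.2629  1.2479] [[242.5705 254.7884]
 [242.3738 247.2316]]
[[ 25  26  24  19  24  26  25  22  22]
 [ 34  61  63  28  33  30  28  24  41]
 [ 51 100  97  55  95  60  26  21  54]
 [ 53 113 112  70 126  84  22  26  54]
 [ 54 116 118  67 127  88  26  18  54]
 [ 46 104 118  68 129  91  24  23  52]
 [ 48  94 117  68 128  92  25  19  39]
 [ 48  95 122  70 134  97  23  28  48]
 [ 50  92 117  66 130 102  27  30  59]
 [115 125 119  67 133 108  37  54  76]
 [142 137 119  62 126 123 108 119  74]
 [140 142 128  91 120 125 139 126  84]
 [141 146 138 128 135 144 151  87  91]
 [144 143 139 141 143 145 141  79 108]
 [142 143 141 143 147 138 101  88 134]
 [142 143 145 140 143 131  70  97 144]
 [144 141 144 145 140 103  80 120 142]
 [143 144 142 144 138  75  95 138 147]
 [144 143 141 139 108  78 118 141 139]
 [148 148 145 138  79  98 139 143 148]]
```

```bash

python3 -m pendant '0 0 0 .001 0 0 0;0 0 0 0 0 0 0;0 0 0 0 0 0 0'
python3 -m pendant '0 0 0 .001 0 0 0;0 0 0 0 0 0 0;0 0 0 0 0 0 0'
python3 -m pendant '0 0 0 .001 0 0 0;0 0 0 0 0 0 0;0 0 0 0 0 0 0'
```

```text
time_s: 9.37
position: [0.4708, -0.0339, -0.0328]
tcp_rot: [180.0, -0.0, 164.8]
ft_force: [-1.5, 0.6, 2.1]
width: 0.0001
time_s: 9.62
position: [0.4709, -0.0339, -0.0338]
tcp_rot: [180.0, -0.0, 164.8]
ft_force: [-1.2, 1.1, 1.1]
width: 0.0
time_s: 9.87
position: [0.4708, -0.0339, -0.0348]
tcp_rot: [180.0, -0.0, 164.8]
ft_force: [-0.5, -0.0, 1.1]
width: 0.0001
```

```bash

for k in 1; do python3 -m pendant '0 0 0 .001 0 0 0;0 0 0 0 0 0 0;0 0 0 0 0 0 0'; done
python3 -m pendant '0 0 0 .001 0 0 0;0 0 0 0 0 0 0;0 0 0 0 0 0 0'
python3 - <<'E'
from h import *
S=cam('side');f=S['frame'];s=arm.sense();print(s['position'],s['ft_force'],s['effort'])
print(f[242:254,238:247].mean(2).astype(int))
E
```

```text
time_s: 10.12
position: [0.4708, -0.0339, -0.0358]
tcp_rot: [180.0, -0.0, 164.8]
ft_force: [-1.7, 0.1, -0.2]
width: -0.0002
time_s: 10.37
position: [0.471, -0.034, -0.0368]
tcp_rot: [180.0, 0.0, 164.8]
ft_force: [-0.8, 0.6, -0.5]
width: -0.0001
[ 0.4711 -0.034  -0.0367] [-0.6083 -0.2958 -0.2306] [ -0.0361 -39.5009  19.881   -0.1702  -0.0126  -0.0022]
[[ 46  98 119  58 119 102  25  22  36]
 [ 47 101 119  64 112 102  26  22  34]
 [ 47  99 120  67 111 105  32  21  44]
 [ 47  95 120  61 113 104  36  29  52]
 [ 78 110 121  69 109 107  34  55  99]
 [127 129 127  64 112 113  76  96 106]
 [138 140 121  80 102 120 119 126  76]
 [140 138 135 126 129 136 137 109  80]
 [140 144 139 141 146 147 143  73  97]
 [143 142 143 141 145 140 113  79 121]
 [141 143 143 143 148 141  81  98 135]
 [142 142 142 144 143 124  78 119 143]]
```

```bash

python3 -m pendant '0 0 0 -.03 0 0 0;30 0 0 -.02 0 0 0;55 0 0 0 0 0 0;55 0 0 0 0 0 0;55 0 0 0 0 0 0;55 0 0 .02 0 0 0;55 0 0 .02 0 0 0;55 0 0 .01 0 0 0'
python3 -m pendant '52 0 0 .001 0 0 0;50 0 0 .001 0 0 0;50 0 0 0 0 0 0'
python3 -m pendant '20 0 0 0 0 0 0;0 0 0 0 0 0 0;0 0 0 0 0 0 0;0 0 0 0 0 0 0'
```

```text
time_s: 11.08
position: [0.4687, -0.0335, -0.0394]
tcp_rot: [-180.0, -0.2, 164.8]
ft_force: [0.2, -0.5, -0.1]
width: 0.0467
time_s: 11.33
position: [0.4708, -0.034, -0.0393]
tcp_rot: [-180.0, -0.0, 164.8]
ft_force: [0.8, 0.2, 3.8]
width: 0.0426
time_s: 11.67
position: [0.4716, -0.0342, -0.0381]
tcp_rot: [180.0, 0.1, 164.8]
ft_force: [-2.2, 0.4, 12.7]
width: 0.033
```

```bash

python3 -m pendant '0 0 0 -.02 0 0 0;0 0 0 -.03 0 0 0;0 0 0 -.03 0 0 0;0 0 0 -.03 0 0 0;0 0 0 0 0 0 0;0 0 0 0 0 0 0'
python3 - <<'E'
from h import *
import pickle
T=cam('top');S=cam('side');go(.503,-.296,.07,86);print(arm.sense()['width'])
cv2.imwrite('pics/g4.png',cv2.resize(S['frame'][150:350,150:350,::-1],(600,600)))
# tray precise: dark red-brown mask in initial top
T0=pickle.load(open('c0.pkl','rb'))['top'];f=T0['frame'].astype(int)
m=((f[...,0]-f[...,2]>18)&(f[...,0]<130)&(f[...,0]-f[...,1]>12)).astype(np.uint8);m[:, :350]=0
m=cv2.morphologyEx(m,cv2.MORPH_OPEN,np.ones((3,3)))
k=max(cv2.findContours(m,0,2)[0],key=cv2.contourArea);r=cv2.minAreaRect(k);b=cv2.boxPoints(r)
P=np.array([onz(T0,*p,.02) for p in b]);print(P,P.mean(0),[np.linalg.norm(P[i]-P[i-1]) for i in range(4)])
E
```

```text
time_s: 12.17
position: [0.4721, -0.0342, 0.0719]
tcp_rot: [180.0, 0.1, 164.8]
ft_force: [-0.7, -0.1, -0.9]
width: 0.0328
t 12.2667 shift [-0.1011 -0.2443 -0.0006] rows>= 6.341340259089629 turn z 1.3749701286900704 rows>= 11.002791247276633
0.03291320475241747
[[ 0.6314 -0.2395  0.02  ]
 [ 0.6283 -0.3722  0.02  ]
 [ 0.3768 -0.3473  0.02  ]
 [ 0.3809 -0.2201  0.02  ]] [ 0.5043 -0.2948  0.02  ] [np.float64(0.25124177341107057), np.float64(0.13273810973346134), np.float64(0.2527470788357959), np.float64(0.12720045840528887)]
```

View pics/g4.png

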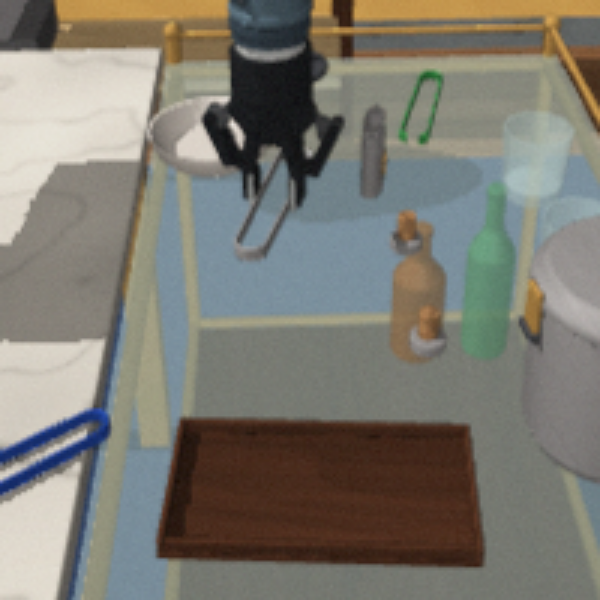

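```bash

python3 -m pendant '0 -.0127 -.0305 0 0 0 0;0 -.0127 -.0305 0 0 0 0;0 -.0127 -.0305 0 0 0 0;0 -.0127 -.0305 0 0 0 0;0 -.0127 -.0305 0 0 0 0;0 -.0127 -.0305 0 0 0 0;0 -.0127 -.0305 0 0 0 0;0 -.0127 -.0305 0 0 0 0'
python3 -m pendant '0 0 0 0 0 0 .116;0 0 0 0 0 0 .116;0 0 0 0 0 0 .116;0 0 0 0 0 0 .116;0 0 0 0 0 0 .116;0 0 0 0 0 0 .116;0 0 0 0 0 0 .116;0 0 0 0 0 0 .116'
python3 -m pendant '0 0 0 0 0 0 .116;0 0 0 0 0 0 .116;0 0 0 0 0 0 .116;0 0 0 0 0 0 .116;0 0 0 0 0 0 0'
python3 - <<'E'
from h import *
go(.5035,-.2955,-.030,85)
print(arm.sense()['width'])
E
```

```text
time_s: 12.93
position: [0.5032, -0.2965, 0.0684]
tcp_rot: [179.9, -0.3, 164.8]
ft_force: [0.2, -0.2, -1.0]
width: 0.0326
time_s: 13.6
position: [0.5031, -0.2948, 0.0683]
tcp_rot: [-179.8, -0.3, 111.3]
ft_force: [-0.9, 1.1, -0.8]
width: 0.0327
time_s: 14.02
position: [0.5032, -0.2948, 0.0685]
tcp_rot: [-179.8, -0.2, 84.9]
ft_force: [0.0, 0.4, -1.4]
width: 0.0326
t 14.0167 shift [-0.0009  0.0007  0.0985] rows>= 2.3623742557537963 turn z -0.0013934289492843262 rows>= 0.011150502492366023
0.03260204651361673
```

```bash

python3 -m pendant '0 0 0 .03 0 0 0;0 0 0 .03 0 0 0;0 0 0 .018 0 0 0;0 0 0 .01 0 0 0;0 0 0 .005 0 0 0;0 0 0 0 0 0 0;0 0 0 0 0 0 0'
python3 -m pendant '0 0 0 .002 0 0 0;0 0 0 .002 0 0 0;0 0 0 0 0 0 0;0 0 0 0 0 0 0'
```

```text
time_s: 14.6
position: [0.5053, -0.2963, -0.0214]
tcp_rot: [180.0, 0.0, 85.1]
ft_force: [-0.2, 0.6, 0.3]
width: 0.0325
time_s: 14.93
position: [0.5053, -0.2963, -0.0252]
tcp_rot: [180.0, 0.0, 85.0]
ft_force: [0.2, -0.2, -0.3]
width: 0.0325
```

```bash

python3 -m pendant '0 0 0 .002 0 0 0;0 0 0 .001 0 0 0;0 0 0 0 0 0 0;0 0 0 0 0 0 0'
python3 -m pendant '0 0 0 .0015 0 0 0;0 0 0 .0015 0 0 0;0 0 0 0 0 0 0;0 0 0 0 0 0 0'
```

```text
time_s: 15.27
position: [0.5048, -0.296, -0.0288]
tcp_rot: [-180.0, -0.0, 85.0]
ft_force: [-0.3, 0.7, -1.0]
width: 0.0328
time_s: 15.6
position: [0.5049, -0.296, -0.0319]
tcp_rot: [-180.0, -0.0, 85.0]
ft_force: [-0.2, -0.6, -1.7]
width: 0.0325
```

```bash

python3 -m pendant '0 0 0 .001 0 0 0;0 0 0 0 0 0 0;25 0 0 0 0 0 0;50 0 0 0 0 0 0;55 0 0 0 0 0 0;55 0 0 0 0 0 0'
python3 -m pendant '55 0 0 -.03 0 0 0;55 0 0 -.035 0 0 0;55 0 0 -.035 0 0 0;55 0 0 0 0 0 0'
python3 - <<'E'
from h import *
go(.612,-.120,.06,85)
E
```

```text
time_s: 16.1
position: [0.505, -0.2961, -0.0328]
tcp_rot: [180.0, -0.0, 85.0]
ft_force: [-0.5, -0.5, 0.1]
width: 0.047
time_s: 16.43
position: [0.5093, -0.2992, 0.0745]
tcp_rot: [179.4, 0.3, 85.0]
ft_force: [1.7, -1.3, 1.0]
width: 0.0471
t 16.4333 shift [0.1875 0.0867 0.0142] rows>= 4.966098692364664 turn z 0.00045526219707130026 rows>= 0.0036431009027986946
```

```bash

python3 -m pendant '55 .0312 .0144 0 0 0 0;55 .0312 .0144 0 0 0 0;55 .0312 .0144 0 0 0 0;55 .0312 .0144 0 0 0 0;55 .0312 .0144 0 0 0 0;55 .0312 .0144 0 0 0 0;55 0 0 0 0 0 0;55 0 0 0 0 0 0'
python3 - <<'E'
from h import *
go(.612,-.120,-.02,85)
S=cam('side')
f=S['frame'];cv2.imwrite('pics/u1.png',f[:,:,::-1])
E
```

```text
time_s: 17.1
position: [0.6079, -0.1154, 0.0669]
tcp_rot: [180.0, 0.0, 85.2]
ft_force: [0.4, 0.6, -0.3]
width: 0.0473
t 17.1 shift [-0.0042  0.0044  0.0869] rows>= 2.0889878845229832 turn z 0.003870664009964321 rows>= 0.030973842413985868
```

```bash

python3 -m pendant '55 -.0042 .0044 .025 0 0 0;55 0 0 .03 0 0 0;55 0 0 .02 0 0 0;55 0 0 .011 0 0 0;55 0 0 0 0 0 0;55 0 0 0 0 0 0'
python3 -m pendant '0 0 0 0 0 0 0;0 0 0 0 0 0 0;0 0 0 0 0 0 0;0 0 0 0 0 0 0;0 0 0 0 0 0 0;0 0 0 0 0 0 0'
python3 -m pendant '0 0 0 -.03 0 0 0;0 0 0 -.035 0 0 0;0 0 0 -.035 0 0 0;0 0 0 0 0 0 0'
python3 - <<'E'
from h import *
go(.368,.237,.08,85)
E
```

```text
time_s: 17.65
position: [0.6105, -0.1225, -0.0188]
tcp_rot: [-179.9, -0.0, 84.9]
ft_force: [0.1, 0.2, 0.6]
width: 0.0468
time_s: 18.15
position: [0.613, -0.1224, -0.0167]
tcp_rot: [179.8, 0.1, 85.0]
ft_force: [-0.3, -0.8, 7.1]
width: 0.0179
time_s: 18.48
position: [0.6164, -0.123, 0.0895]
tcp_rot: [179.3, 0.1, 85.0]
ft_force: [1.6, -0.4, 1.5]
width: 0.0181
t 18.4833 shift [ 0.3372 -0.2786  0.0052] rows>= 10.490979043696944 turn z 0.0007621871227006268 rows>= 0.006099176722062253
```

```bash

python3 - <<'E'
from h import *
import pickle
T0=pickle.load(open('c0.pkl','rb'))['top'];f=T0['frame'].astype(int)
m=((f.min(2)>95)&(f.max(2)-f.min(2)<30)).astype(np.uint8);m[:200]=0;m[262:]=0;m[:,:170]=0;m[:,232:]=0
m=cv2.morphologyEx(m,cv2.MORPH_OPEN,np.ones((3,3)))
k=np.vstack([c for c in cv2.findContours(m,0,2)[0] if cv2.contourArea(c)>30])
(c,r)=cv2.minEnclosingCircle(k);print(c,r,cv2.boundingRect(k),onz(T0,*c,.036),onz(T0,c[0]+r,c[1],.036))
E
python3 -m pendant '0 .028 -.0232 0 0 0 0;0 .028 -.0232 0 0 0 0;0 .028 -.0232 0 0 0 0;0 .028 -.0232 0 0 0 0;0 .028 -.0232 0 0 0 0;0 .028 -.0232 0 0 0 0;0 .028 -.0232 0 0 0 0;0 .028 -.0232 0 0 0 0'
python3 -m pendant '0 .028 -.0232 0 0 0 0;0 .028 -.0232 0 0 0 0;0 .028 -.0232 0 0 0 0;0 .028 -.0232 0 0 0 0;0 0 0 0 0 0 0;0 0 0 0 0 0 0'
```

```text
(200.5, 230.5) 43.13361358642578 (170, 200, 62, 62) [0.4006 0.247  0.036 ] [0.3973 0.1234 0.036 ]
time_s: 19.15
position: [0.4447, 0.1189, 0.0815]
tcp_rot: [179.9, -0.0, 85.0]
ft_force: [-0.3, 1.4, -0.5]
width: 0.0184
time_s: 19.65
position: [0.3619, 0.2385, 0.0815]
tcp_rot: [180.0, -0.0, 85.3]
ft_force: [0.8, -0.0, -0.7]
width: 0.0181
```

```bash

python3 -m pendant '0 .0058 .0035 .03 0 0 0;0 0 0 .03 0 0 0;0 0 0 .018 0 0 0;0 0 0 .008 0 0 0;0 0 0 .004 0 0 0;0 0 0 0 0 0 0;0 0 0 0 0 0 0'
python3 -m pendant '0 0 0 .0015 0 0 0;0 0 0 .0015 0 0 0;0 0 0 0 0 0 0;0 0 0 0 0 0 0'
```

```text
time_s: 20.23
position: [0.3682, 0.2427, -0.0079]
tcp_rot: [179.9, -0.0, 85.0]
ft_force: [0.9, -0.4, -0.5]
width: 0.0177
time_s: 20.57
position: [0.3684, 0.2433, -0.0107]
tcp_rot: [179.9, -0.1, 85.0]
ft_force: [0.3, 0.4, 5.1]
width: 0.018
```

```bash

python3 -m pendant '25 0 0 0 0 0 0;45 0 0 0 0 0 0;45 0 0 0 0 0 0;45 0 0 -.03 0 0 0;45 0 0 -.035 0 0 0;45 0 0 -.035 0 0 0;45 0 0 -.02 0 0 0;45 0 0 0 0 0 0'
python3 - <<'E'
from h import *
go(.611,.0388,.105,85)
E
```

```text
time_s: 21.23
position: [0.3702, 0.2443, 0.1127]
tcp_rot: [179.6, -0.2, 85.0]
ft_force: [0.5, 0.4, 0.1]
width: 0.038
t 21.2333 shift [-0.1839  0.2576  0.0088] rows>= 7.593461321659502 turn z 0.000667925283654966 rows>= 0.0053448742714396515
```

```bash

python3 -m pendant '45 -.0184 .0257 0 0 0 0;45 -.0184 .0257 0 0 0 0;45 -.0184 .0257 0 0 0 0;45 -.0184 .0257 0 0 0 0;45 -.0184 .0257 0 0 0 0;45 -.0184 .0257 0 0 0 0;45 -.0184 .0257 0 0 0 0;45 -.0184 .0257 0 0 0 0'
python3 -m pendant '45 -.0184 .0257 0 0 0 0;45 -.0184 .0257 0 0 0 0;45 0 0 0 0 0 0;45 0 0 0 0 0 0'
python3 - <<'E'
from h import *
go(.611,.0388,-.016,85)
E
```

```text
time_s: 21.9
position: [0.5592, 0.077, 0.1069]
tcp_rot: [-179.9, -0.0, 85.0]
ft_force: [0.3, 0.2, -0.6]
width: 0.0383
time_s: 22.23
position: [0.6073, 0.036, 0.1066]
tcp_rot: [-179.9, -0.0, 84.9]
ft_force: [1.1, 0.1, 0.7]
width: 0.0386
t 22.2333 shift [0.0031 0.0037 0.1226] rows>= 2.9418206100966104 turn z -0.0017636296020947283 rows>= 0.014112923578821879
```

```bash

python3 -m pendant '45 .002 .003 .035 0 0 0;45 0 0 .035 0 0 0;45 0 0 .03 0 0 0;45 0 0 .015 0 0 0;45 0 0 .0075 0 0 0;45 0 0 0 0 0 0;45 0 0 0 0 0 0'
python3 -m pendant '0 0 0 0 0 0 0;0 0 0 0 0 0 0;0 0 0 0 0 0 0;0 0 0 0 0 0 0;0 0 0 0 0 0 0'
python3 -m pendant '0 0 0 -.03 0 0 0;0 0 0 -.035 0 0 0;0 0 0 -.035 0 0 0;0 0 0 -.02 0 0 0;0 0 0 0 0 0 0;0 0 0 0 0 0 0'
python3 - <<'E'
from h import *
go(.420,.244,.105,85)
E
```

```text
time_s: 22.82
position: [0.6098, 0.0395, -0.0138]
tcp_rot: [-180.0, -0.0, 85.1]
ft_force: [0.2, -0.0, 0.3]
width: 0.0381
time_s: 23.23
position: [0.612, 0.0389, -0.0122]
tcp_rot: [179.8, -0.0, 85.0]
ft_force: [-1.0, -0.1, 7.2]
width: 0.0175
time_s: 23.73
position: [0.6119, 0.0388, 0.1077]
tcp_rot: [179.8, -0.0, 85.0]
ft_force: [0.4, 0.1, -1.6]
width: 0.0175
t 23.7333 shift [ 0.1878 -0.209   0.0018] rows>= 6.738625110145182 turn z 0.0004379323002497315 rows>= 0.003504423535861115
```

```bash

python3 -m pendant '0 .0188 -.0209 0 0 0 0;0 .0188 -.0209 0 0 0 0;0 .0188 -.0209 0 0 0 0;0 .0188 -.0209 0 0 0 0;0 .0188 -.0209 0 0 0 0;0 .0188 -.0209 0 0 0 0;0 .0188 -.0209 0 0 0 0;0 .0188 -.0209 0 0 0 0'
python3 -m pendant '0 .0188 -.0209 0 0 0 0;0 .0188 -.0209 0 0 0 0;0 0 0 0 0 0 0;0 0 0 0 0 0 0'
python3 -m pendant '0 0 0 .035 0 0 0;0 0 0 .035 0 0 0;0 0 0 .028 0 0 0;0 0 0 .008 0 0 0;0 0 0 .003 0 0 0;0 0 0 0 0 0 0;0 0 0 0 0 0 0'
```

```text
time_s: 24.4
position: [0.4541, 0.2035, 0.1038]
tcp_rot: [-179.8, 0.1, 85.0]
ft_force: [0.2, 0.2, -1.0]
width: 0.0175
time_s: 24.73
position: [0.4159, 0.2443, 0.1041]
tcp_rot: [-179.8, 0.1, 85.2]
ft_force: [1.2, -0.5, -0.7]
width: 0.017
time_s: 25.32
position: [0.4199, 0.2445, -0.002]
tcp_rot: [179.9, -0.1, 85.0]
ft_force: [0.8, -0.3, -0.5]
width: 0.0175
```

```bash

python3 -m pendant '0 0 0 .002 0 0 0;0 0 0 .002 0 0 0;0 0 0 0 0 0 0;0 0 0 0 0 0 0'
python3 -m pendant '25 0 0 0 0 0 0;45 0 0 0 0 0 0;45 0 0 0 0 0 0;45 0 0 -.03 0 0 0;45 0 0 -.035 0 0 0;45 0 0 -.035 0 0 0;45 0 0 -.03 0 0 0;45 0 0 0 0 0 0'
python3 - <<'E'
from h import *
import pickle
T=cam('top');S=cam('side');pickle.dump((T,S),open('c1.pkl','wb'))
o=np.zeros((400,800,3),np.uint8)
o[:,:400]=cv2.resize(T['frame'][130:290,170:420,::-1],(400,256)).repeat(1,0)[:400] if 0 else 0
a=cv2.resize(T['frame'][130:265,160:420,::-1],(520,270));b=cv2.resize(S['frame'][150:350,190:330,::-1],(280,400))
o[:270,:520]=a;o[:400,520:800]=b
cv2.imwrite('pics/k1.png',o)
s=arm.sense();print(s['position'],s['tcp_rot'])
E
```

```text
time_s: 25.65
position: [0.4198, 0.2448, -0.0062]
tcp_rot: [179.9, -0.1, 85.0]
ft_force: [1.1, 0.0, 1.7]
width: 0.0175
time_s: 26.32
position: [0.4222, 0.246, 0.1289]
tcp_rot: [179.5, -0.3, 85.0]
ft_force: [0.3, -0.0, -0.1]
width: 0.0383
[0.4195 0.2448 0.124 ] [179.8363  -0.0925  85.0319]
```

View pics/k1.png

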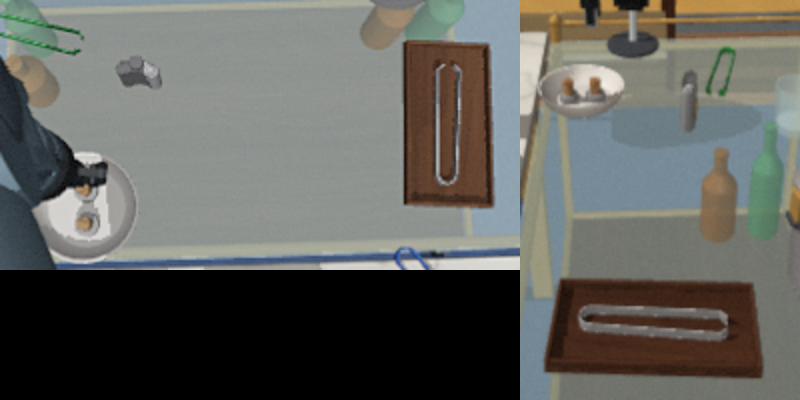

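The tongs lie flat in the tray (top crop (448,125)). Both stoppers stand in the dish ((83,190) and (85,222)), and the flask at (138,72) hasn't moved. Flask next.

```bash
python3 -m pendant '100 0 0 0 0 0 .115;100 0 0 0 0 0 0'
python3 - <<'E'
from h import *
go(.584,.1602,.12,78.4)
E
```

```text
time_s: 26.58
position: [0.417, 0.2437, 0.1212]
tcp_rot: [-179.9, 0.1, 78.3]
ft_force: [0.1, -0.2, 0.3]
width: 0.0614
t 26.5833 shift [-0.048   0.1804  0.0009] rows>= 4.477419778894504 turn z -0.001269821006534721 rows>= 0.010161366537918107
```

```bash
python3 -m pendant '100 -.008 .030 0 0 0 0;100 -.008 .030 0 0 0 0;100 -.008 .030 0 0 0 0;100 -.008 .030 0 0 0 0;100 -.008 .030 0 0 0 0;100 -.008 .030 0 0 0 0;100 0 0 0 0 0 0;100 0 0 0 0 0 0'
python3 - <<'E'
from h import *
go(.584,.1602,.005,78.4);s=arm.sense();p=s['position']
S=cam('side');T=cam('top')
o=np.zeros((600,800,3),np.uint8)
o[:,:400]=cv2.resize(S['frame'][170:230,260:300,::-1],(400,600),interpolation=cv2.INTER_CUBIC)
cv2.imwrite('pics/u2.png',o)
E
```

```text
time_s: 27.25
position: [0.585, 0.1601, 0.1206]
tcp_rot: [-179.8, 0.1, 78.4]
ft_force: [-0.4, 0.6, -0.6]
width: 0.0851
t 27.25 shift [ 0.     -0.0006  0.1156] rows>= 2.772068414063228 turn z 0.0006122751502910371 rows>= 0.004899550560393101
```

```bash
python3 -m pendant '100 0 0 .03 0 0 0;100 0 0 .03 0 0 0;100 0 0 .01 0 0 0;100 0 0 .006 0 0 0;100 0 0 .006 0 0 0;100 0 0 0 0 0 0'
python3 -m pendant '100 0 0 .01 0 0 0;100 0 0 .01 0 0 0;100 0 0 .010 0 0 0;100 0 0 .004 0 0 0;100 0 0 0 0 0 0;100 0 0 0 0 0 0'
```

```text
time_s: 27.85
position: [0.5845, 0.1615, 0.0407]
tcp_rot: [-180.0, 0.0, 78.5]
ft_force: [0.5, -0.1, 0.5]
width: 0.0853
time_s: 28.35
position: [0.5846, 0.161, 0.0063]
tcp_rot: [-179.9, 0.0, 78.4]
ft_force: [-0.4, 0.6, 0.2]
width: 0.0854
```

```bash
python3 -m pendant '70 0 0 0 0 0 0;40 0 0 0 0 0 0;0 0 0 0 0 0 0;0 0 0 0 0 0 0;0 0 0 0 0 0 0;0 0 0 0 0 0 0'
python3 -c "
from h import *
s=arm.sense();print(s['position'],s['tcp_rot'],s['ft_force'],s['moment'])"
python3 -m pendant '0 0 0 -.01 0 0 0;0 0 0 -.02 0 0 0;0 0 0 -.03 0 0 0;0 0 0 -.03 0 0 0;0 0 0 -.03 0 0 0;0 0 0 -.03 0 0 0;0 0 0 -.02 0 0 0;0 0 0 0 0 0 0'
```

```text
time_s: 28.85
position: [0.5861, 0.1612, 0.0078]
tcp_rot: [179.9, -0.0, 78.4]
ft_force: [-0.6, -1.3, 5.5]
width: 0.0615
[0.5861 0.1612 0.0078] [179.8828  -0.0367  78.4366] [-0.6297 -1.3243  5.4962] [-0.0957 -0.029  -0.0118]
time_s: 29.52
position: [0.5875, 0.1617, 0.182]
tcp_rot: [179.6, -0.2, 78.4]
ft_force: [1.3, -0.2, -1.8]
width: 0.0615
```

```bash
python3 -m pendant '0 0 0 0 0 0 .114;0 0 0 0 0 0 .114;0 0 0 0 0 0 .114;0 0 0 0 0 0 .114;0 0 0 0 0 0 .114;0 0 0 0 0 0 .114;0 0 0 0 0 0 .114;0 0 0 0 0 0 .114'
python3 -m pendant '0 0 0 0 0 0 .114;0 0 0 0 0 0 .114;0 0 0 0 0 0 .114;0 0 0 0 0 0 .114;0 0 0 0 0 0 0;0 0 0 0 0 0 0'
python3 - <<'E'
from h import *
S=cam('side');s=arm.sense();p=s['position'];y=np.radians(s['tcp_rot'][2]-90);print(p,s['tcp_rot'])
# predicted crest
C=np.array([p[0]+.0125*np.cos(y),p[1]+.0125*np.sin(y),p[2]-.0075+.034]);uv=proj(S,[C])[0];print(C,uv)
u,v=uv.astype(int);u0,v0=u-20,v-30
cr=S['frame'][v0:v0+60,u0:u0+40];cv2.imwrite('pics/f1.png',cv2.resize(cr[:,:,::-1],None,fx=10,fy=10,interpolation=cv2.INTER_CUBIC))
h=cv2.cvtColor(cr,cv2.COLOR_RGB2HSV);m=(h[...,0]>12)&(h[...,0]<32)&(h[...,1]>90)
n,l,st,ce=cv2.connectedComponentsWithStats(m.astype(np.uint8));print(st,ce+[u0,v0])
E
```

```text
time_s: 30.18
position: [0.5835, 0.161, 0.1745]
tcp_rot: [-179.9, 0.2, 25.9]
ft_force: [0.0, -0.4, -2.2]
width: 0.0612
time_s: 30.68
position: [0.5839, 0.161, 0.1751]
tcp_rot: [180.0, 0.2, 0.2]
ft_force: [-0.7, 0.3, -2.6]
width: 0.0612
[0.5841 0.1611 0.1755] [179.9846   0.1402   0.2156]
[0.5842 0.1486 0.202 ] [275.4824 161.2584]
[[   0    0   40   60 1803]
 [   3    0    6    9   28]
 [  30    0    8    9   56]
 [   0    2   11   36  202]
 [  11    5   20   10  121]
 [   8    6    1    1    1]
 [  32   12    8   14   91]
 [  16   27    9    8   54]
 [  29   28   11    2   22]
 [  29   35   11    3   22]] [[274.8231 164.0166]
 [259.8214 134.2857]
 [288.5714 134.4643]
 [258.3861 155.7921]
 [275.4545 140.4215]
 [263.     137.    ]
 [291.1209 150.2198]
 [275.1481 161.6111]
 [289.     159.5   ]
 [289.2727 167.4545]]
```

View pics/f1.png

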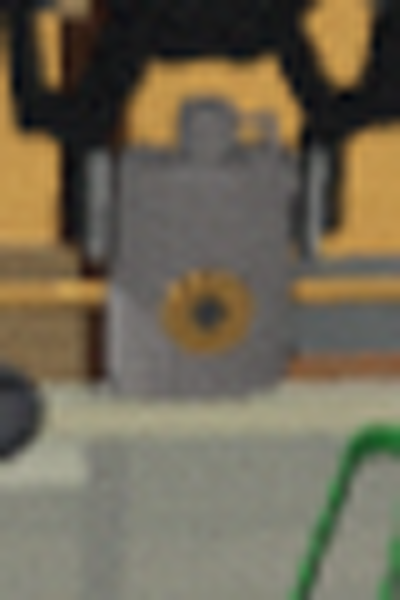

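The crest is at native (275.3,161.8) and I predicted (275.5,161.3). It is centred on the body, upright, clear of the fingers, and its yaw agrees.

```bash
python3 -c "
from h import *
go(.455,.234,.2135,171)"
```

```text
t 30.7333 shift [-0.1289 -0.0734 -0.0377] rows>= 3.671764375595565 turn z -2.9807494536031047 rows>= 23.852564731478225
```

```bash
python3 -m pendant '0 -.0161 -.0092 -.0047 0 0 0;0 -.0161 -.0092 -.0047 0 0 0;0 -.0161 -.0092 -.0047 0 0 0;0 -.0161 -.0092 -.0047 0 0 0;0 -.0161 -.0092 -.0047 0 0 0;0 -.0161 -.0092 -.0047 0 0 0;0 -.0161 -.0092 -.0047 0 0 0;0 -.0161 -.0092 -.0047 0 0 0'
python3 -m pendant '0 0 0 0 0 0 -.115;0 0 0 0 0 0 -.115;0 0 0 0 0 0 -.115;0 0 0 0 0 0 -.115;0 0 0 0 0 0 -.115;0 0 0 0 0 0 -.115;0 0 0 0 0 0 -.115;0 0 0 0 0 0 -.115'
python3 -m pendant '0 0 0 0 0 0 -.115;0 0 0 0 0 0 -.115;0 0 0 0 0 0 -.115;0 0 0 0 0 0 -.115;0 0 0 0 0 0 -.115;0 0 0 0 0 0 -.115;0 0 0 0 0 0 -.115;0 0 0 0 0 0 -.115'
python3 -m pendant '0 0 0 0 0 0 -.115;0 0 0 0 0 0 -.115;0 0 0 0 0 0 -.115;0 0 0 0 0 0 -.115;0 0 0 0 0 0 -.115;0 0 0 0 0 0 -.115;0 0 0 0 0 0 -.115;0 0 0 0 0 0 -.115'
python3 -m pendant '0 0 0 0 0 0 -.11;0 0 0 0 0 0 -.11;0 0 0 0 0 0 0;0 0 0 0 0 0 0'
python3 -c "
from h import *
go(.455,.234,.2135,171);print(arm.sense()['q'])"
```

```text
time_s: 31.4
position: [0.4548, 0.2352, 0.2146]
tcp_rot: [-180.0, 0.0, 0.1]
ft_force: [0.8, 0.1, -2.2]
width: 0.0614
time_s: 32.07
position: [0.4555, 0.2349, 0.2145]
tcp_rot: [-180.0, 0.0, 53.2]
ft_force: [0.6, 0.1, -3.3]
width: 0.0612
time_s: 32.73
position: [0.4556, 0.2349, 0.2145]
tcp_rot: [-180.0, -0.0, 105.9]
ft_force: [0.2, 0.2, -2.8]
width: 0.0615
time_s: 33.4
position: [0.4555, 0.2349, 0.2145]
tcp_rot: [180.0, -0.0, 158.6]
ft_force: [0.2, 0.1, -3.1]
width: 0.0611
time_s: 33.73
position: [0.4557, 0.2348, 0.2145]
tcp_rot: [180.0, -0.0, 170.7]
ft_force: [0.1, 0.4, -2.5]
width: 0.0615
t 33.7333 shift [ 0.0006 -0.0009  0.001 ] rows>= 0.035088273345787194 turn z -0.005427257178967134 rows>= 0.0434300182523595
[ 20.1661  14.0205  -2.8887  73.0933   0.0051 -60.5229]
```

Within 1 mm and 0.3° of the target. One last picture before handing in.

```bash
python3 -m pendant '0 0 0 .001 0 0 0;0 0 0 0 0 0 0;0 0 0 0 0 0 0;0 0 0 0 0 0 0;0 0 0 0 0 0 0;0 0 0 0 0 0 0'
python3 - <<'E'
from h import *
S=cam('side');T=cam('top');s=arm.sense();print(s['position'],s['tcp_rot'],s['joint_vel'],s['width'])
p=s['position'];print('flask base centre px',proj(S,[p+[0,0,-.0085]]))
o=np.zeros((600,800,3),np.uint8)
o[:,:480]=cv2.resize(S['frame'][75:325,170:370,::-1],(480,600));o[:240,480:]=cv2.resize(T['frame'][60:250,95:350,::-1],(320,240))
cv2.imwrite('pics/end.png',o)
E
```

```text
time_s: 34.23
position: [0.4562, 0.2346, 0.2134]
tcp_rot: [180.0, 0.0, 170.8]
ft_force: [-0.1, 1.6, -1.6]
width: 0.0616
[0.4563 0.2346 0.2134] [179.994    0.0027 170.7873] [-0.0901 -0.047  -0.0287  0.0085  0.0043 -0.1059] 0.06207844073158244
flask base centre px [[236.2066 150.5131]]
```

View pics/end.png

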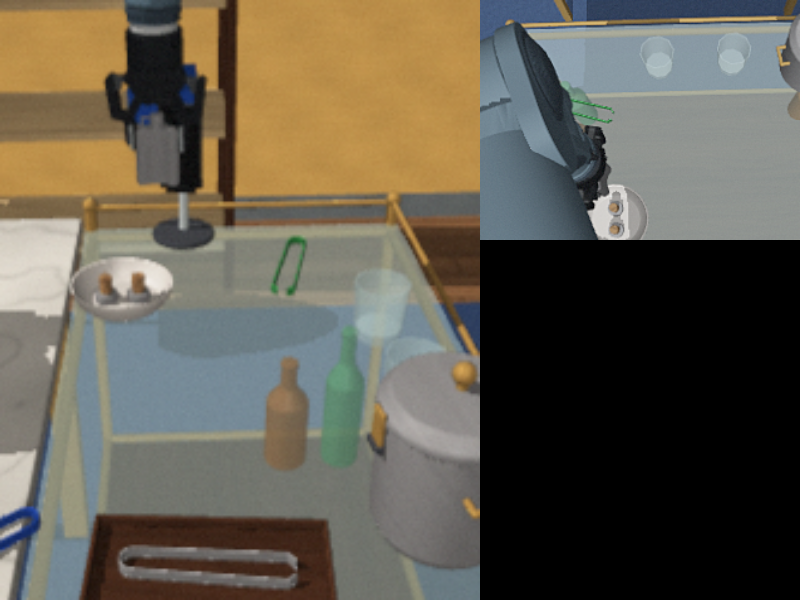

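The picture shows the flask held upright before the phone, with its base at native (236,151.7) against a predicted (236.2,150.5). The tongs are in the tray, the stoppers in the dish, and the bystanders undisturbed.

```bash
python3 -c "
from station import arm
print(arm.sign_off())"
```

```text
the job is handed in; nothing more can be done
None
```

I handed the job in at about 34 s of the 72 s allowed. The steel tongs lie flat in the tray and both stoppers stand in the dish. The arm is still holding the flask upright with its crest facing the phone.

**Last checks**
- **Flask pose:** the crest works out at about 0.20 m in front of the measured lens position (0.488, 0.444, 0.239). Its height is within about 1 mm of the lens, and its turn is within about 0.3° of the facing I measured (error in that facing: a couple of degrees).
- **Crest visibility:** an earlier side picture, with the flask turned to the camera, showed the crest clear of the fingers and within 0.5 px of where I predicted it. In the final pose the crest faces away from the side camera, so that view shows only the flask's position and that it is upright. The base was about 1 px lower than predicted.
- **Bystanders:** the tumblers, bucket and phone look untouched in the last picture. I compared them by eye, without measuring.

**What disagreed:** the first two tries at the tongs shut on nothing. The real fingertips sit about 37 mm higher than the reported tool point. I lowered the shut fingers in small steps, and light contact with the glass came at the next grasp. I then worked with that offset for the rest of the job. The largest force I read was about 13 N, when gripping the tongs.

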